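Put the ammonites away in their card trays

TASK

Put the four ammonites lying on the cork mat away in the wooden collection drawer, one in each white card tray by size: the smallest ammonite in the smallest tray and so on up to the largest in the largest, each lying flat on the floor of its tray, same side up as now. Set each one down, do not let it drop from a height, and leave the sea urchin and the belemnite where they lie.

Things in the scene. Friction and masses are not known exactly. Their poses are not given: they have to be found in the camera images.
- ammonite_tiny: Ammonite no. 1 of 4 in order of size: a loose grey-brown stone fossil lying flat on the cork mat, a ribbed coiled disc 36 mm across (round to about 2 mm, grip it anywhere across) and 20 mm thick, 45 g give or take a quarter. Origin: centre of its underside; z up.
- ammonite_small: Ammonite no. 2 of 4 in order of size: a loose grey-brown stone fossil lying flat on the cork mat, a ribbed coiled disc 46 mm across (round to about 2 mm, grip it anywhere across) and 22 mm thick, 80 g give or take a quarter. Origin: centre of its underside; z up.
- ammonite_medium: Ammonite no. 3 of 4 in order of size: a loose grey-brown stone fossil lying flat on the cork mat, a ribbed coiled disc 56 mm across (round to about 2 mm, grip it anywhere across) and 25 mm thick, 130 g give or take a quarter. Origin: centre of its underside; z up.
- ammonite_large: Ammonite no. 4 of 4 in order of size: a loose grey-brown stone fossil lying flat on the cork mat, a ribbed coiled disc 66 mm across (round to about 2 mm, grip it anywhere across) and 28 mm thick, 200 g give or take a quarter. Origin: centre of its underside; z up.
- tray_tiny: Card tray no. 1 of 4 in size, for ammonite_tiny: square open white card tray, 60 mm outside, 56 inside, 10 high, walls and floor 2 thick, fixed in the wooden collection drawer. Origin: centre of its underside (inner floor 2 mm above); x, y along its sides. The drawer is fixed and stands beside the mat, left or right of it.
- tray_small: Card tray no. 2 of 4 in size, for ammonite_small: square open white card tray, 70 mm outside, 66 inside, 10 high, walls and floor 2 thick, fixed in the wooden collection drawer. Origin: centre of its underside (inner floor 2 mm above); x, y along its sides. The trays stand two by two, 115 mm apart centre to centre; a small blank label lies before each.
- tray_medium: Card tray no. 3 of 4 in size, for ammonite_medium: square open white card tray, 80 mm outside, 76 inside, 10 high, walls and floor 2 thick, fixed in the wooden collection drawer. Origin: centre of its underside (inner floor 2 mm above); x, y along its sides. The drawer's walls are 24 mm high above the bench, 70 mm or more from every tray's centre.
- tray_large: Card tray no. 4 of 4 in size, for ammonite_large: square open white card tray, 90 mm outside, 86 inside, 10 high, walls and floor 2 thick, fixed in the wooden collection drawer. Origin: centre of its underside (inner floor 2 mm above); x, y along its sides.
- sea_urchin: Fossil sea urchin, not to be moved: a loose brown dome 51 mm across and 31 high with five double rows of dots, on the cork mat among the ammonites. Origin: centre of its underside; z up. Ammonites, urchin and belemnite lie on the mat in two rows of three, in any order, centres about 105 mm apart (never under 90).
- belemnite: Fossil belemnite, not to be moved: a loose brown stone bullet 70 mm long, 13 thick, on the cork mat among the ammonites. Origin: below its middle, on the mat; x towards its point. (A brush and a folding lens, under 16 mm high, lie along the mat's edge nearest the robot, 50 mm or more from any ammonite's centre; the mat is fixed, 3 mm thick.)

How it is judged (in metres and radians):
At the end, for the whole second after the job is handed in: Each ammonite rests, released, flat in the tray of its own size rank: underside under 3 mm above the tray floor, tilt under 0.1 rad, same side up, centre within 15 mm of the tray's; sea urchin and belemnite within 20 mm of where they lay (horizontal distance between ammonite_tiny and tray_tiny below 0.015 m and z of ammonite_tiny in the frame of tray_tiny between 0 and 0.005 m and angle between each of ammonite_tiny, ammonite_small, ammonite_medium, ammonite_large's own z axis and vertical below 0.1 rad and linear speed of each of ammonite_tiny, ammonite_small, ammonite_medium, ammonite_large below 0.01 m/s and contact force between each of ammonite_tiny, ammonite_small, ammonite_medium, ammonite_large and the fingers below 0.05 N and horizontal distance between ammonite_small and tray_small below 0.015 m and z of ammonite_small in the frame of tray_small between 0 and 0.005 m and horizontal distance between ammonite_medium and tray_medium below 0.015 m and z of ammonite_medium in the frame of tray_medium between 0 and 0.005 m and horizontal distance between ammonite_large and tray_large below 0.015 m and z of ammonite_large in the frame of tray_large between 0 and 0.005 m and distance of each of sea_urchin, belemnite from where it was at the start of the episode below 0.02 m); the robot touches nothing.
It fails at once if an ammonite is let go in the air, more than about 25 mm above the surface below it ((contact force between ammonite_tiny and anything else below 0.01 N and height (world z) of ammonite_tiny above 0.032 m) or (contact force between ammonite_small and anything else below 0.01 N and height (world z) of ammonite_small above 0.032 m) or (contact force between ammonite_medium and anything else below 0.01 N and height (world z) of ammonite_medium above 0.032 m) or (contact force between ammonite_large and anything else below 0.01 N and height (world z) of ammonite_large above 0.032 m)).
It fails at once if the sea urchin or the belemnite is shifted by more than 20 mm (distance of any of sea_urchin, belemnite from where it was at the start of the episode above 0.02 m).
It also fails if it takes over 109 s, if anything falls off the work surface, if the arm or the gripper's body presses on something with over 40 N, if the wrist force passes 120 N, or if a joint passes its speed limit or range.

ROBOT

A 6-joint arm with a two-finger parallel gripper is mounted at the origin on the work surface. World frame = base frame: x ahead of the robot, y to its left, z up, the work surface at z = 0. Lengths are in m, angles in degrees, forces in N, time in s.
With the tool pointing down it reaches from about 0.25 to 0.725 m from the base axis. Payload 9.7 kg.
Tool frame: the origin (TCP) lies at the very end of the fingers, on their centre line; the grasp point (between the pads) lies 19 mm behind it; z points along the fingers, y is the line along which they close (so a half turn about z gives the same grasp; the last joint's range is limited). The gripper opens to 85 mm and grips with 20 to 120 N. Pads are 22 mm wide; open, the fingers measure 114 mm over their backs; the gripper's body (76 mm by 85 mm) begins 54 mm behind the grasp point. The pads swing forward as they close: fully open they stand 13 mm farther back than shut.
Start: joints at [72.536, 4.979, 10.078, 95.1, 0, 90], TCP at [0.165, 0.525, 0.231] pointing down, gripper open.
Joint ranges: [-179.16, 179.16], [-48.56, 103.87], [-65.8, 70.77], [-126.05, 130.52], [-82.76, 87.17], [-180, 180]. Speed limits (degrees/s): [127.2, 127.2, 147.25, 180, 180, 180].

INTERFACE

Orientations are given as [roll, pitch, yaw] about the fixed x, y, z axes, in that order (R = Rz(yaw) Ry(pitch) Rx(roll)).
In Python, from workcell import bot gives the robot as it stands.
- The arm moves only by the tool step_arm, never from a script. Its argument "targets" is a list of rows, each a list of 3 entries, a list of its own where there are three numbers: the opening, from 0 (shut) to 1 (fully open), then the shift along the world's x, y, z in mm, then the turn, a rotation vector about the world's x, y, z in rad. In form: [[grip, [tx, ty, tz], [wx, wy, wz]], ...]. A call has 1 to 8 rows; each row is the pose to reach, as a shift and turn from the pose commanded when the call began; what a row does not reach only later rows make up. A row lasts 1/10 s, in which the tool goes at most 50 mm and 8.59 degrees, less where a joint would pass 70% of its speed; a pose out of reach is approached as far as the arm can. A call with a gripper value outside its range is refused whole. The fingers move at their own pace and stop on an object; "force" is the grip in N (left out, the last holds). Time passes only in rows, so rows that repeat a pose let the fingers close. It gives the time, the measured TCP pose, the force, the opening and the grip force at its end, in the units of the state.
- bot.get_obs(): the state, without advancing time (a new reading comes with each control period).
- bot.camera(name): name is "side" or "top"; returns (picture, depth): 400x640x3 uint8, red, green, blue; 400x640 float32, m along the optical axis (not along the pixel's ray), 0 where there is no reading.
- bot.camera_params(name): a dict with "K" (3x3 intrinsics, pixels), "R" (3x3) and "t" (3): a world point X has camera coordinates R X + t. Camera axes: x right, y down, z forward; pixel columns grow to the right and rows downward; lengths in m; the calibration is good to about 2 mm. A picture is of the moment at which its call begins. camera_params takes no time and is no camera call.
- bot.job_done(): hands the job in; it is judged then, once.
The state is a dict: "time": time; "q": joint angles; "qd": joint speeds; "joint_efforts": joint torques, N m; "ee_pos": TCP position; "tcp_rot": TCP orientation; "wrist_force": force on the tool from outside, world axes, zero at the start; "torque": the same for the moment, N m; "opening": finger opening in m; "grasp_force": force on a finger pad.
Only numpy, scipy, OpenCV 4.12 (cv2) and the standard library are available. Lean on these libraries where they do the work, as an engineer would, in place of code of your own. Each camera call takes 0.05 s, during which the arm holds its last target. There are 200 camera calls.

## Working session

There is one attempt and no reset: what is moved stays moved. The work goes in short steps, Python scripts to look and compute and a tool call to move; the robot and the scene stay as the last step left them, time stands still between calls to the robot, and variables do not carry over. Pictures are saved under pics/ and viewed, at most 14 in all, crops included, and the job is handed in when it is done.

Besides the shell and the picture viewer there is one more tool, called after "Emit:" as name(argument=value, ...) on one line, values as JSON. step_arm: Moves the arm, as the interface text tells. Its arguments: {"type":"object","properties":{"targets":{"type":"array","items":{"type":"array"}},"force":{"type":"number"}},"required":["targets"]}

```bash
mkdir -p pics; python3 - <<'E'
from workcell import bot
import cv2,numpy as np
for n in("top","side"):
    p,d=bot.camera(n); cv2.imwrite(f"pics/{n}0.png",p[:,:,::-1]); np.save(f"{n}_d.npy",d); np.save(f"{n}_p.npy",p)
    c=bot.camera_params(n); print(n,c["K"].round(1).tolist(),c["R"].round(3).tolist(),c["t"].round(3).tolist())
print(bot.get_obs())
E
```

```text
top [[417.0, 0.0, 315.3], [0.0, 417.0, 205.1], [0.0, 0.0, 1.0]] [[0.17, -0.985, 0.001], [-0.965, -0.167, -0.203], [0.2, 0.033, -0.979]] [-0.077, 0.527, 0.784]
side [[461.2, 0.0, 315.6], [0.0, 461.2, 192.6], [0.0, 0.0, 1.0]] [[-0.999, -0.032, 0.013], [-0.027, 0.495, -0.868], [0.022, -0.868, -0.496]] [0.511, 0.034, 0.965]
{'time': 0.1, 'q': array([7.25354826e+01, 5.00876549e+00, 1.00382836e+01, 9.50984771e+01,
       5.70403954e-04, 9.00012303e+01]), 'qd': array([-0.05961695, -0.09964703,  0.11984139, -0.02177466, -0.0537492 ,
        0.03283106]), 'joint_efforts': array([ 2.02855426e-04, -5.21558332e+01,  4.65655732e+01,  1.59635843e-02,
       -1.23647618e-05,  1.68887982e-05]), 'ee_pos': array([0.1650003 , 0.52445582, 0.23063976]), 'tcp_rot': array([-1.79931041e+02, -5.68922752e-04,  1.62534252e+02]), 'wrist_force': array([-0.2525041 ,  0.3735576 ,  0.16667937]), 'torque': array([-0.04667768, -0.00176885,  0.07143016]), 'grasp_force': 0.0, 'opening': 0.08529878939883197}
```

View pics/top0.png

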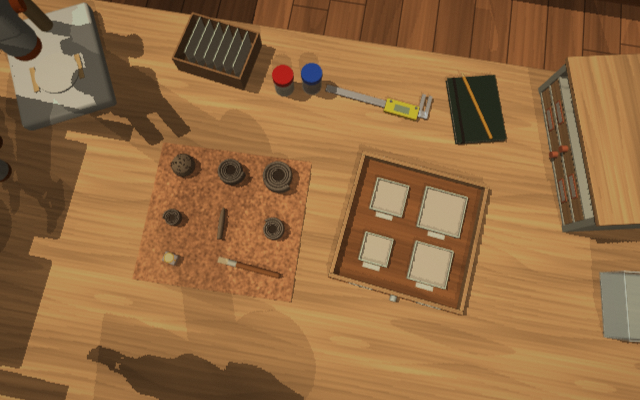

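View pics/side0.png

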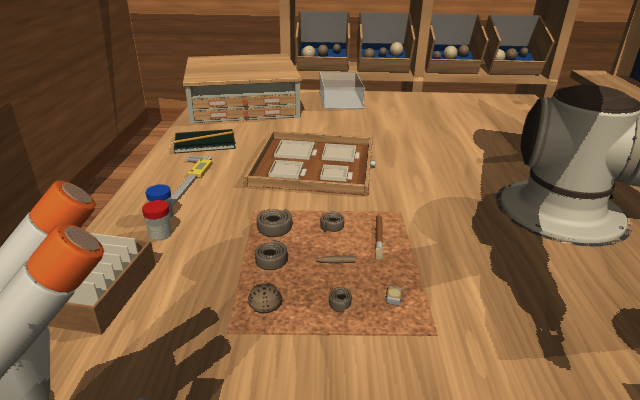

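The top view shows the urchin at (182,165), the medium, large, tiny and small ammonites at (231,172), (278,177), (173,217) and (274,229), and the belemnite at (222,223). The trays are at (390,198), (442,212), (376,250) and (430,266). The side view agrees.

```bash
cat > h.py <<'E'
import numpy as np,cv2
from workcell import bot
def cloud(n,d):
    c=bot.camera_params(n);K,R,t=map(np.asarray,(c["K"],c["R"],c["t"]))
    v,u=np.mgrid[:400,:640]; r=np.stack([(u-K[0,2])/K[0,0],(v-K[1,2])/K[1,1],np.ones_like(d)],-1)
    X=(r*d[...,None]-t)@R
    X[d==0]=np.nan
    return X
def plane(n,uv,z):
    c=bot.camera_params(n);K,R,t=map(np.asarray,(c["K"],c["R"],c["t"]))
    uv=np.asarray(uv,float); r=np.c_[(uv-K[:2,2])/[K[0,0],K[1,1]],np.ones(len(uv))]@R; C=-R.T@t
    return (C+r*((z-C[2])/r[:,2])[:,None])[:,:2]
E
python3 - <<'E'
from h import *
for n in("top","side"):
    d=np.load(n+"_d.npy");p=np.load(n+"_p.npy");X=cloud(n,d);z=X[...,2]
    bench=(X[...,0]>.2)&(X[...,0]<.62)&(abs(X[...,1])<.5)
    print(n,"depth noise/mat z", np.nanmedian(z[230:240,190:205] if n=="top" else z[280:290,300:315]))
    m=((z>.014)&(z<.05)&bench).astype(np.uint8)
    k,l,s,c=cv2.connectedComponentsWithStats(m)
    for i in range(1,k):
        if 30<s[i,4]<3000:
            P=X[l==i]; (x,y),r=cv2.minEnclosingCircle(P[:,:2].astype(np.float32))
            print("obj",c[i].round(0),s[i,4],"xy",round(x,4),round(y,4),"D",round(2*r,4),"ztop",np.percentile(P[:,2],95).round(4))
    hsv=cv2.cvtColor(p,cv2.COLOR_RGB2HSV)
    w=((hsv[...,1]<75)&(hsv[...,2]>120)&(z<.03)&bench).astype(np.uint8)
    w=cv2.morphologyEx(w,cv2.MORPH_OPEN,np.ones((9,9) if n=="top" else (5,5)))
    k,l,s,c=cv2.connectedComponentsWithStats(w)
    for i in range(1,k):
        if s[i,4]>150:
            cn=max(cv2.findContours((l==i).astype(np.uint8),0,1)[0],key=len)[:,0]
            r=cv2.minAreaRect(plane(n,cn,.012).astype(np.float32))
            print("white",c[i].round(0),np.round(r[0],4),np.round(r[1],4),round(r[2],1),"z",np.nanmedian(z[l==i]).round(4))
E
```

```text
top depth noise/mat z 0.003909840301665022
obj [183. 165.] 432 xy 0.5787 0.31 D 0.0516 ztop 0.0349
obj [231. 172.] 538 xy 0.5808 0.203 D 0.0577 ztop 0.0286
obj [277. 177.] 736 xy 0.5853 0.1022 D 0.0673 ztop 0.0316
obj [412. 262.] 1726 xy 0.5088 -0.1843 D 0.3699 ztop 0.027
obj [172. 217.] 235 xy 0.4637 0.3062 D 0.0384 ztop 0.0244
obj [220. 225.] 79 xy 0.4667 0.202 D 0.0576 ztop 0.0176
obj [273. 229.] 375 xy 0.4762 0.0936 D 0.0469 ztop 0.0259
obj [170. 258.] 154 xy 0.3801 0.2898 D 0.0338 ztop 0.0204
obj [251. 268.] 197 xy 0.3863 0.121 D 0.1176 ztop 0.0182
side depth noise/mat z 0.0021185520087954285
obj [329. 163.] 1075 xy 0.5097 -0.1833 D 0.3714 ztop 0.0241
obj [274. 220.] 698 xy 0.5876 0.1071 D 0.0677 ztop 0.0292
obj [332. 219.] 314 xy 0.4777 0.0969 D 0.0466 ztop 0.0238
obj [379. 238.] 42 xy 0.3902 0.1418 D 0.0637 ztop 0.0161
obj [271. 253.] 647 xy 0.5828 0.2058 D 0.0592 ztop 0.0265
obj [264. 296.] 708 xy 0.58 0.3129 D 0.0523 ztop 0.0327
obj [340. 297.] 356 xy 0.4642 0.3088 D 0.0369 ztop 0.0219
obj [394. 293.] 188 xy 0.3822 0.2923 D 0.0336 ztop 0.0179
white [295. 149.] [ 0.5726 -0.2406] [0.107  0.0854] 85.2 z 0.0057
white [339. 152.] [ 0.4606 -0.2286] [0.0973 0.079 ] 83.9 z 0.0059
white [287. 169.] [ 0.5839 -0.1265] [0.083  0.0646] 86.2 z 0.0058
white [335. 172.] [ 0.4705 -0.1157] [0.0757 0.0558] 88.5 z 0.006
```

```bash
python3 - <<'E'
from h import *
for n,cs in(("top",[(390,198),(442,212),(376,250),(430,266)]),("side",[(287,169),(295,149),(335,172),(339,152)])):
    p=np.load(n+"_p.npy");hsv=cv2.cvtColor(p,cv2.COLOR_RGB2HSV)
    print([hsv[v,u].tolist() for u,v in cs])
    w=((hsv[...,1]<(110 if n=="top" else 75))&(hsv[...,2]>110)).astype(np.uint8)
    for u,v in cs:
        # warp a 130 mm patch of the rim plane to a 1 mm/3 grid and open away the label
        c=plane(n,[(u,v)],.012)[0]; g=np.array([[-65,-65],[65,-65],[65,65],[-65,65]])/1000+c
        C=bot.camera_params(n);q=(np.c_[g,[.012]*4]@C["R"].T+C["t"])@C["K"].T;q=(q[:,:2]/q[:,2:]).astype(np.float32)
        H=cv2.getPerspectiveTransform(q,np.float32([[0,0],[390,0],[390,390],[0,390]]))
        m=cv2.warpPerspective(w*255,H,(390,390),flags=cv2.INTER_LINEAR)>127
        m=cv2.morphologyEx(m.astype(np.uint8),cv2.MORPH_CLOSE,np.ones((9,9)))
        m=cv2.morphologyEx(m,cv2.MORPH_OPEN,cv2.getStructuringElement(2,(141,141)))
        cn=cv2.findContours(m,0,1)[0]
        if not cn: print("none");continue
        r=cv2.minAreaRect(max(cn,key=cv2.contourArea)); print(n,(np.array(r[0])/3000-.065+c).round(4),np.round(np.array(r[1])/3,1),round(r[2],1))
E
```

```text
[[19, 77, 188], [19, 76, 189], [19, 75, 190], [19, 73, 191]]
top [ 0.5811 -0.1351] [71.1 82.8] 84.7
top [ 0.569  -0.2494] [ 92.4 102.9] 84.4
top [ 0.4672 -0.1227] [61.7 71.4] 84.3
top [ 0.4546 -0.237 ] [82.4 91.6] 84.5
[[19, 62, 193], [18, 63, 194], [19, 63, 193], [19, 62, 193]]
side [ 0.5857 -0.1276] [86.2 70.7] 83.8
side [ 0.574  -0.2406] [108.6  91.1] 84.2
side [ 0.4679 -0.1151] [73.5 69.2] 82.7
side [ 0.4602 -0.2288] [98.2 81.2] 86.0
```

```bash
python3 - <<'E'
import cv2,numpy as np
a=cv2.imread("pics/top0.png")[170:300,350:490];b=cv2.imread("pics/side0.png")[130:190,245:385]
cv2.imwrite("pics/z.png",np.vstack([cv2.resize(a,None,fx=4,fy=4,interpolation=0)[:400],cv2.resize(b,None,fx=4,fy=4,interpolation=0)[:200]])[:600])
E
```

```text
(no output)
```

View pics/z.png

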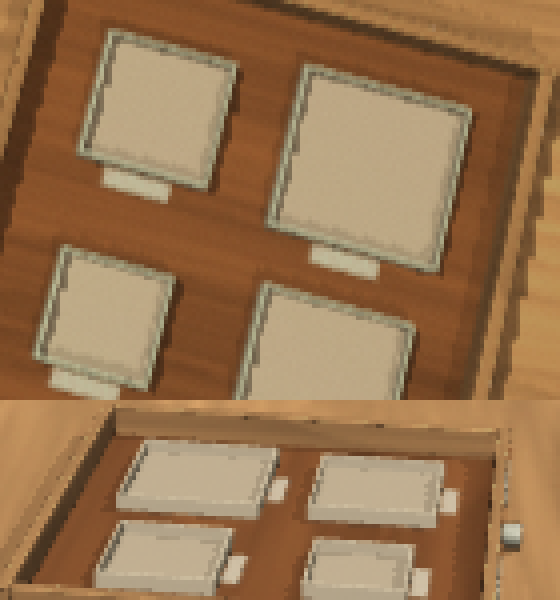

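```bash
python3 - <<'E'
from h import *
T={"small":[(108,30),(239,62),(210,190),(78,155)],"large":[(303,65),(472,105),(440,271),(266,228)],"tiny":[(62,244),(175,274),(150,390),(34,360)]}
for k,c in T.items(): print(k,plane("top",(np.array(c)-1.5)/4+[350,170],.014).mean(0).round(4))
S={"large":[(143,440),(279,447),(262,506),(118,498)],"medium":[(318,455),(444,461),(438,514),(309,508)],"small":[(119,521),(233,528),(224,580),(98,573)]}
for k,c in S.items():
  P=plane("side",(np.array(c)-[1.5,401.5])/4+[245,130],.012); print("side",k,P.mean(0).round(4),np.linalg.norm(np.diff(P,axis=0),axis=1).round(3))
for n in("top","side"):
  X=cloud(n,np.load(n+"_d.npy"))
  for u,v in ([(389,197),(442,211),(376,249)] if n=="top" else [(287,167),(295,147),(338,150)]): print(n,X[v-2:v+3,u-3:u+4].reshape(-1,3).mean(0).round(4))
E
```

```text
small [ 0.5852 -0.1362]
large [ 0.5733 -0.2499]
tiny [ 0.4715 -0.1238]
side large [ 0.5734 -0.2491] [0.091 0.093 0.09 ]
side medium [ 0.4599 -0.2376] [0.083 0.081 0.08 ]
side small [ 0.5842 -0.1361] [0.07  0.068 0.073]
top [nan nan nan]
top [ 0.5755 -0.2516  0.0066]
top [nan nan nan]
side [ 0.585  -0.1498  0.0054]
side [nan nan nan]
side [ 0.4618 -0.2555  0.0054]
```

Emit:
step_arm(targets=[[1,[50,-50,0],[0,0,-0.14]],[1,[100,-100,0],[0,0,-0.28]],[1,[150,-140,0],[0,0,-0.42]],[1,[200,-180,0],[0,0,-0.567]],[1,[240,-215,-20],[0,0,-0.567]],[1,[280,-217,-60],[0,0,-0.567]],[1,[299,-217,-100],[0,0,-0.567]],[1,[299,-217,-130],[0,0,-0.567]]], force=40)

```text
time: 0.9
ee_pos: [0.452, 0.3122, 0.1261]
tcp_rot: [179.8, 0.0, 129.9]
wrist_force: [0.8, 1.2, -0.8]
opening: 0.0855
grasp_force: 0.0
```

Emit:
step_arm(targets=[[1,[0,0,-45],[0,0,0]],[1,[0,0,-75],[0,0,0]],[1,[0,0,-91],[0,0,0]],[1,[0,0,-91],[0,0,0]],[1,[0,0,-91],[0,0,0]]])

```text
time: 1.4
ee_pos: [0.4493, 0.3133, 0.0356]
tcp_rot: [-180.0, -0.0, 130.1]
wrist_force: [0.3, -0.5, -0.6]
opening: 0.0853
grasp_force: 0.0
```

Emit:
step_arm(targets=[[0.3,[0,0,0],[0,0,0]],[0.2,[0,0,0],[0,0,0]],[0.1,[0,0,0],[0,0,0]],[0.1,[0,0,0],[0,0,0]],[0.1,[0,0,0],[0,0,0]],[0.1,[0,0,0],[0,0,0]],[0.1,[0,0,0],[0,0,0]],[0.1,[0,0,0],[0,0,0]]], force=40)

```text
time: 2.2
ee_pos: [0.4494, 0.3133, 0.0352]
tcp_rot: [-180.0, -0.0, 130.1]
wrist_force: [-0.1, 0.8, 0.8]
opening: 0.0087
grasp_force: 0.0
```

```bash
python3 - <<'E'
from h import *
o=bot.get_obs();print(o["ee_pos"].round(4),o["wrist_force"].round(1),o["grasp_force"],o["opening"])
p,d=bot.camera("side");cv2.imwrite("pics/s1.png",cv2.resize(p[150:350,230:450,::-1],None,fx=3,fy=3))
E
```

```text
[0.4494 0.3133 0.0352] [-0.1  0.8  0.8] 0.0 0.008707540366154638
```

View pics/s1.png

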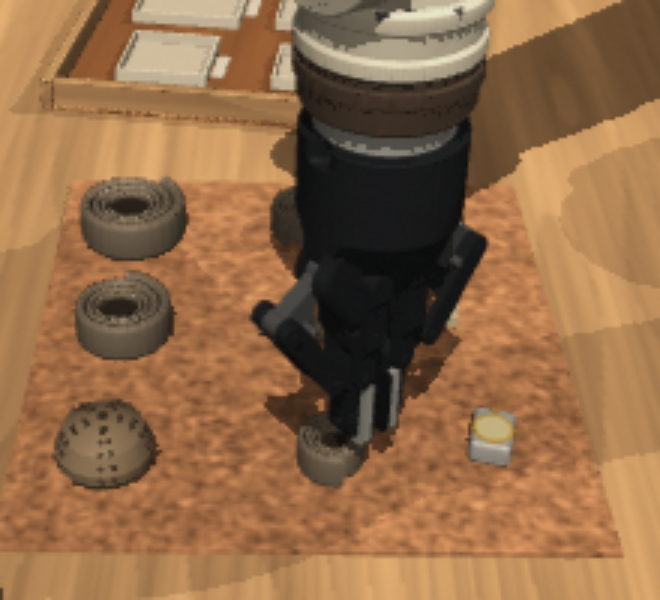

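The last row's pose wasn't reached, so the fingers shut above the tiny one without touching it. I'll reopen and correct.

Emit:
step_arm(targets=[[1,[0,0,10],[0,0,0]],[1,[0,0,10],[0,0,0]],[1,[15,-6,10],[0,0,0]],[1,[15,-6,10],[0,0,0]],[1,[15,-6,10],[0,0,0]],[1,[15,-6,-10],[0,0,0]],[1,[15,-6,-26],[0,0,0]],[1,[15,-6,-26],[0,0,0]]])

```text
time: 3.05
ee_pos: [0.463, 0.3064, 0.0069]
tcp_rot: [-179.8, -0.0, 130.0]
wrist_force: [-0.1, 0.8, -0.2]
opening: 0.0855
grasp_force: 0.0
```

Emit:
step_arm(targets=[[0.3,[0,0,0],[0,0,0]],[0.2,[0,0,0],[0,0,0]],[0.1,[0,0,0],[0,0,0]],[0.1,[0,0,0],[0,0,0]],[0.1,[0,0,0],[0,0,0]],[0.1,[0,0,0],[0,0,0]]], force=40)

```text
time: 3.65
ee_pos: [0.4649, 0.3076, 0.0104]
tcp_rot: [179.9, 0.0, 130.1]
wrist_force: [-0.8, -1.9, 6.0]
opening: 0.0341
grasp_force: 39.6
```

```bash
python3 - <<'E'
from h import *
o=bot.get_obs();print(o["q"].round(1))
p,d=bot.camera("side");cv2.imwrite("pics/s2.png",cv2.resize(p[200:340,270:430,::-1],None,fx=4,fy=4))
E
```

```text
[ 33.5   7.5 -11.7  70.7   0.   83.4]
```

View pics/s2.png

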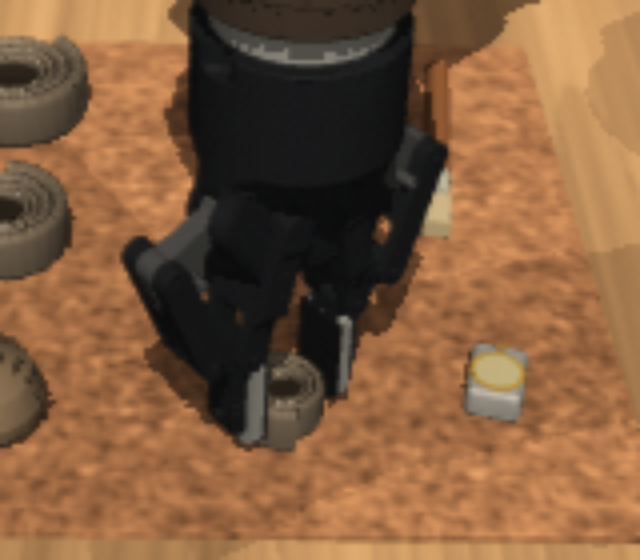

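Emit:
step_arm(targets=[[0.1,[0,0,15],[0,0,0]],[0.1,[0,0,50],[0,0,0]],[0.1,[0,-30,65],[0,0,0]],[0.1,[0,-70,65],[0,0,0]],[0.1,[0,-115,65],[0,0,0]],[0.1,[0,-160,65],[0,0,0]],[0.1,[0,-205,65],[0,0,0]],[0.1,[0,-250,65],[0,0,0]]])

```text
time: 4.5
ee_pos: [0.4643, 0.0557, 0.0755]
tcp_rot: [179.9, 0.0, 130.1]
wrist_force: [1.0, -0.4, -0.9]
opening: 0.0343
grasp_force: 40.0
```

Emit:
step_arm(targets=[[0.1,[0,-45,0],[0,0,0]],[0.1,[5,-90,0],[0,0,0]],[0.1,[5,-130,0],[0,0,0]],[0.1,[5,-160,0],[0,0,0]],[0.1,[5,-180,0],[0,0,0]],[0.1,[5,-180,0],[0,0,0]],[0.1,[5,-180,0],[0,0,0]]])

```text
time: 5.2
ee_pos: [0.4694, -0.1228, 0.0749]
tcp_rot: [180.0, 0.0, 130.0]
wrist_force: [-0.1, 0.3, -1.1]
opening: 0.0343
grasp_force: 40.0
```

Emit:
step_arm(targets=[[0.1,[1,-1,-25],[0,0,0]],[0.1,[1,-1,-45],[0,0,0]],[0.1,[1,-1,-55],[0,0,0]],[0.1,[1,-1,-57],[0,0,0]],[0.1,[1,-1,-57],[0,0,0]],[0.1,[1,-1,-57],[0,0,0]],[0.1,[1,-1,-57],[0,0,0]]])

```text
time: 5.9
ee_pos: [0.4709, -0.1238, 0.0182]
tcp_rot: [180.0, 0.1, 130.1]
wrist_force: [-0.9, 0.5, 0.7]
opening: 0.0337
grasp_force: 40.0
```

Emit:
step_arm(targets=[[0.1,[0,0,-1],[0,0,0]],[0.1,[0,0,-2],[0,0,0]],[0.1,[0,0,-2],[0,0,0]],[0.1,[0,0,-2],[0,0,0]]])

```text
time: 6.3
ee_pos: [0.4703, -0.1237, 0.0152]
tcp_rot: [-180.0, -0.0, 130.0]
wrist_force: [0.5, 0.4, -0.1]
opening: 0.0339
grasp_force: 40.0
```

Emit:
step_arm(targets=[[0.1,[0,0,-1],[0,0,0]],[0.1,[0,0,-2],[0,0,0]],[0.1,[0,0,-2],[0,0,0]],[0.1,[0,0,-2],[0,0,0]]])

```text
time: 6.7
ee_pos: [0.4704, -0.1237, 0.0134]
tcp_rot: [180.0, 0.0, 130.0]
wrist_force: [-1.1, 0.0, 2.5]
opening: 0.0344
grasp_force: 40.3
```

```bash
python3 - <<'E'
from h import *
p,d=bot.camera("side");cv2.imwrite("pics/s3.png",cv2.resize(p[90:220,230:400,::-1],None,fx=4,fy=4))
E
```

```text
(no output)
```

View pics/s3.png

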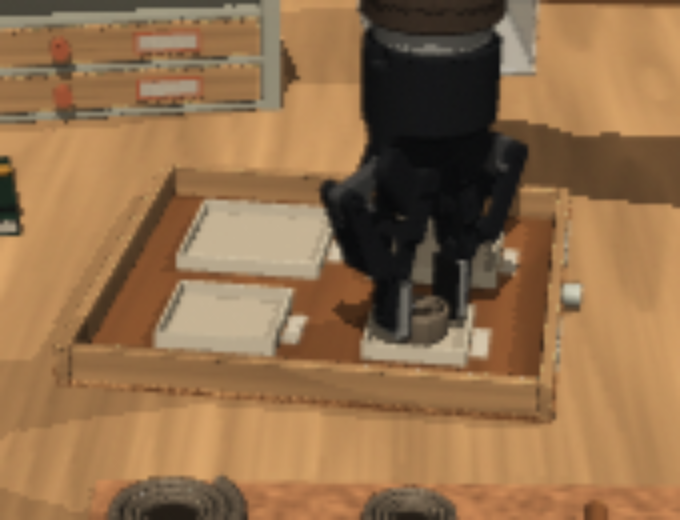

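The tiny one is centred in its tray, almost touching down. I'll ease it down and watch the force.

Emit:
step_arm(targets=[[0.1,[0,0,-0.5],[0,0,0]],[0.1,[0,0,-1],[0,0,0]],[0.1,[0,0,-1],[0,0,0]],[0.1,[0,0,-1],[0,0,0]]])

```text
time: 7.15
ee_pos: [0.4704, -0.1237, 0.0133]
tcp_rot: [180.0, 0.0, 130.0]
wrist_force: [-5.0, 0.9, 12.4]
opening: 0.0342
grasp_force: 41.1
```

Emit:
step_arm(targets=[[0.5,[0,0,0],[0,0,0]],[0.5,[0,0,0],[0,0,0]],[0.5,[0,0,0],[0,0,0]],[0.55,[0,0,5],[0,0,0]],[0.6,[0,0,25],[0,0,0]],[0.6,[0,0,65],[0,0,0]],[1,[0,0,90],[0,0,0]],[1,[0,0,90],[0,0,0]]])

```text
time: 7.95
ee_pos: [0.4722, -0.1242, 0.1063]
tcp_rot: [179.8, 0.3, 130.0]
wrist_force: [-0.1, 0.1, 0.4]
opening: 0.0783
grasp_force: 0.0
```

```bash
python3 - <<'E'
from h import *
p,d=bot.camera("side");cv2.imwrite("pics/s4.png",cv2.resize(p[90:220,230:400,::-1],None,fx=4,fy=4))
E
```

```text
(no output)
```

View pics/s4.png

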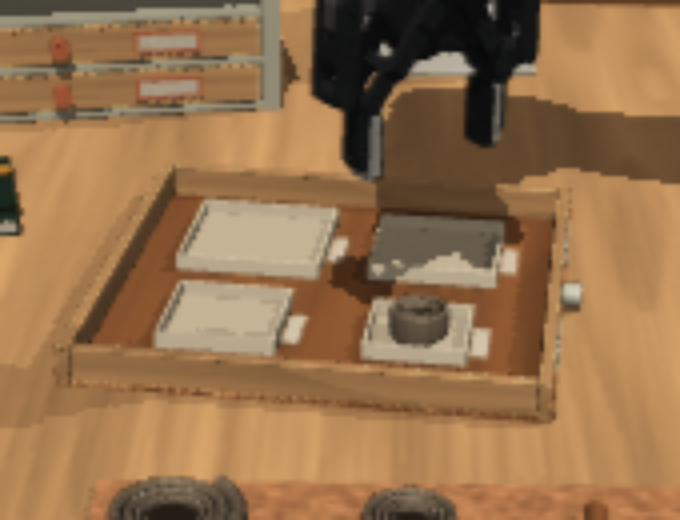

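The tiny one lies flat in its tray at (418,320) in the crop. Next is the small one.

Emit:
step_arm(targets=[[1,[0,45,0],[0,0,0]],[1,[6,90,0],[0,0,0]],[1,[6,135,0],[0,0,0]],[1,[6,180,0],[0,0,0]],[1,[6,210,0],[0,0,0]],[1,[6,219,-10],[0,0,0]],[1,[6,219,-30],[0,0,0]],[1,[6,219,-30],[0,0,0]]])

```text
time: 8.8
ee_pos: [0.4744, 0.0948, 0.0687]
tcp_rot: [-179.7, -0.1, 130.1]
wrist_force: [-0.6, 0.3, 0.0]
opening: 0.0854
grasp_force: 0.0
```

Emit:
step_arm(targets=[[1,[1,0,-25],[0,0,0]],[1,[1,0,-45],[0,0,0]],[1,[1,0,-55],[0,0,0]],[1,[1,0,-55],[0,0,0]],[1,[1,0,-55],[0,0,0]],[1,[1,0,-55],[0,0,0]]])

```text
time: 9.4
ee_pos: [0.4781, 0.0952, 0.0184]
tcp_rot: [179.9, 0.0, 130.0]
wrist_force: [-0.6, -0.5, -0.1]
opening: 0.0857
grasp_force: 0.0
```

Emit:
step_arm(targets=[[1,[-1,0,-8],[0,0,0]],[1,[-1,0,-8],[0,0,0]],[0.3,[-1,0,-8],[0,0,0]],[0.2,[-1,0,-8],[0,0,0]],[0.2,[-1,0,-8],[0,0,0]],[0.2,[-1,0,-8],[0,0,0]],[0.2,[-1,0,-8],[0,0,0]],[0.2,[-1,0,-8],[0,0,0]]], force=45)

```text
time: 10.2
ee_pos: [0.4767, 0.0954, 0.0097]
tcp_rot: [180.0, 0.0, 130.1]
wrist_force: [-0.5, -0.3, 5.3]
opening: 0.0441
grasp_force: 46.0
```

Emit:
step_arm(targets=[[0.2,[0,0,0],[0,0,0]],[0.2,[0,0,0],[0,0,0]]])

```text
time: 10.4
ee_pos: [0.4767, 0.0954, 0.0097]
tcp_rot: [180.0, 0.0, 130.1]
wrist_force: [-0.5, 0.7, 5.8]
opening: 0.0442
grasp_force: 46.0
```

Emit:
step_arm(targets=[[0.2,[0,0,15],[0,0,0]],[0.2,[0,0,50],[0,0,0]],[0.2,[15,-30,65],[0,0,0]],[0.2,[35,-70,65],[0,0,0]],[0.2,[55,-110,65],[0,0,0]],[0.2,[75,-150,65],[0,0,0]],[0.2,[95,-190,65],[0,0,0]],[0.2,[105,-220,65],[0,0,0]]])

```text
time: 11.2
ee_pos: [0.5822, -0.1271, 0.0735]
tcp_rot: [-180.0, -0.0, 130.0]
wrist_force: [0.4, 1.6, -1.2]
opening: 0.0444
grasp_force: 46.1
```

Emit:
step_arm(targets=[[0.2,[3,-11,0],[0,0,0]],[0.2,[3,-11,0],[0,0,0]],[0.2,[3,-11,-25],[0,0,0]],[0.2,[3,-11,-45],[0,0,0]],[0.2,[3,-11,-55],[0,0,0]],[0.2,[3,-11,-55],[0,0,0]],[0.2,[3,-11,-55],[0,0,0]]])

```text
time: 11.9
ee_pos: [0.5846, -0.135, 0.02]
tcp_rot: [180.0, 0.0, 130.1]
wrist_force: [0.1, 1.1, -0.2]
opening: 0.0441
grasp_force: 46.1
```

Contact should come near z = 0.0127 + a little.

Emit:
step_arm(targets=[[0.2,[0,-1,-3],[0,0,0]],[0.2,[0,-1,-5],[0,0,0]],[0.2,[0,-1,-5.5],[0,0,0]],[0.2,[0,-1,-6],[0,0,0]],[0.2,[0,-1,-6],[0,0,0]],[0.2,[0,-1,-6],[0,0,0]]])

```text
time: 12.5
ee_pos: [0.5844, -0.1367, 0.0133]
tcp_rot: [180.0, 0.0, 130.0]
wrist_force: [-0.1, 0.2, -0.2]
opening: 0.0439
grasp_force: 46.1
```

Emit:
step_arm(targets=[[0.2,[0,0,-0.5],[0,0,0]],[0.2,[0,0,-1],[0,0,0]],[0.2,[0,0,-1],[0,0,0]],[0.2,[0,0,-1],[0,0,0]]])

```text
time: 12.9
ee_pos: [0.5845, -0.1367, 0.0127]
tcp_rot: [180.0, 0.0, 130.0]
wrist_force: [-2.9, 1.1, 6.3]
opening: 0.0441
grasp_force: 46.6
```

Contact. Release.

Emit:
step_arm(targets=[[0.62,[0,0,0],[0,0,0]],[0.62,[0,0,0],[0,0,0]],[0.62,[0,0,0],[0,0,0]],[0.65,[0,0,5],[0,0,0]],[0.7,[0,0,25],[0,0,0]],[0.7,[0,0,65],[0,0,0]],[1,[0,0,70],[0,0,0]],[1,[0,0,70],[0,0,0]]])

```text
time: 13.7
ee_pos: [0.5854, -0.137, 0.0841]
tcp_rot: [179.9, 0.2, 130.1]
wrist_force: [0.1, 0.1, -0.4]
opening: 0.0852
grasp_force: 0.0
```

```bash
python3 - <<'E'
from h import *
p,d=bot.camera("side");cv2.imwrite("pics/s5.png",cv2.resize(p[90:330,200:420,::-1],None,fx=2.5,fy=2.5))
E
```

```text
(no output)
```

View pics/s5.png

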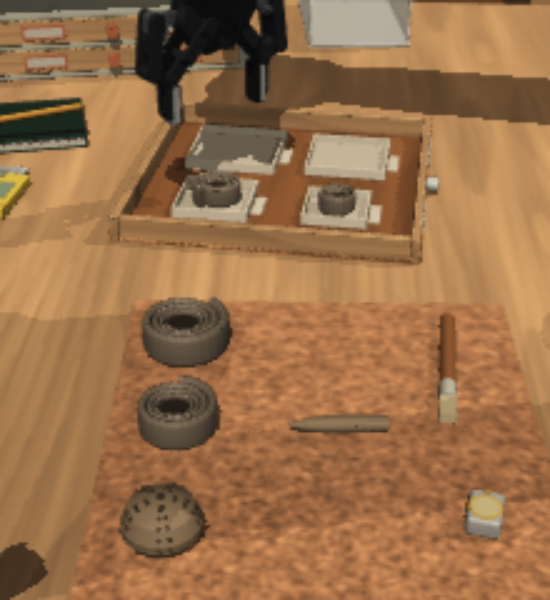

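Both small ones are in place, and the urchin and belemnite are undisturbed. Next is the large one.

Emit:
step_arm(targets=[[1,[0,45,0],[0,0,0]],[1,[0,90,0],[0,0,0]],[1,[0,135,0],[0,0,0]],[1,[0,180,0],[0,0,0]],[1,[2,220,0],[0,0,0]],[1,[2,241,0],[0,0,0]],[1,[2,241,0],[0,0,0]],[1,[2,241,0],[0,0,0]]])

```text
time: 14.55
ee_pos: [0.5857, 0.1043, 0.0809]
tcp_rot: [-179.9, -0.0, 130.1]
wrist_force: [-0.0, -0.4, -0.5]
opening: 0.0855
grasp_force: 0.0
```

Emit:
step_arm(targets=[[1,[0,0,-25],[0,0,0]],[1,[0,0,-45],[0,0,0]],[1,[0,0,-60],[0,0,0]],[1,[0,0,-68],[0,0,0]],[1,[0,0,-71],[0,0,0]],[1,[0,0,-71],[0,0,0]],[1,[0,0,-71],[0,0,0]],[1,[0,0,-71],[0,0,0]]])

```text
time: 15.35
ee_pos: [0.5869, 0.1044, 0.0121]
tcp_rot: [179.9, 0.0, 130.1]
wrist_force: [-0.2, -0.2, -0.3]
opening: 0.0854
grasp_force: 0.0
```

Emit:
step_arm(targets=[[1,[0,0,-3],[0,0,0]],[1,[0,0,-3],[0,0,0]],[0.5,[0,0,-3],[0,0,0]],[0.4,[0,0,-3],[0,0,0]],[0.4,[0,0,-3],[0,0,0]],[0.4,[0,0,-3],[0,0,0]],[0.4,[0,0,-3],[0,0,0]],[0.4,[0,0,-3],[0,0,0]]], force=70)

```text
time: 16.15
ee_pos: [0.5867, 0.1044, 0.0089]
tcp_rot: [179.9, 0.0, 130.1]
wrist_force: [-1.1, -1.0, 5.6]
opening: 0.0638
grasp_force: 77.6
```

Emit:
step_arm(targets=[[0.4,[0,0,1],[0,0,0]],[0.4,[0,0,3],[0,0,0]],[0.4,[0,0,6],[0,0,0]],[0.4,[0,0,10],[0,0,0]],[0.4,[0,0,15],[0,0,0]],[0.4,[0,0,15],[0,0,0]]])

```text
time: 16.75
ee_pos: [0.5869, 0.1044, 0.0242]
tcp_rot: [179.9, 0.0, 130.1]
wrist_force: [-0.7, 0.6, -1.9]
opening: 0.0635
grasp_force: 77.0
```

```bash
python3 - <<'E'
from h import *
p,d=bot.camera("side");cv2.imwrite("pics/s6.png",cv2.resize(p[140:270,200:360,::-1],None,fx=4,fy=4))
E
```

```text
(no output)
```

View pics/s6.png

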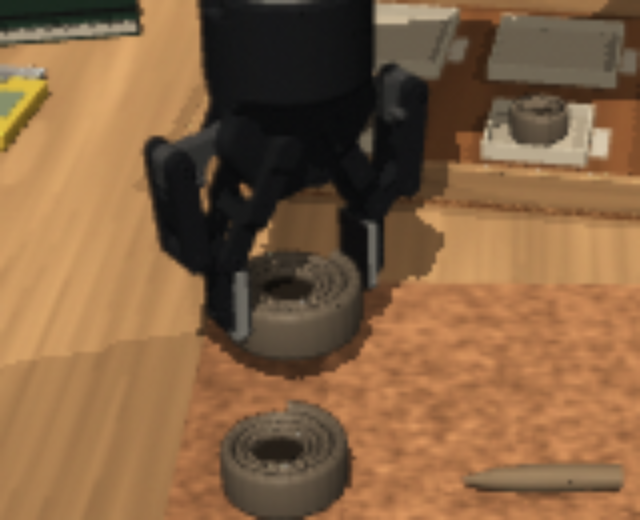

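The large one is lifted level. I'll carry it over to its tray.

Emit:
step_arm(targets=[[0.4,[0,0,30],[0,0,0]],[0.4,[0,-20,50],[0,0,0]],[0.4,[0,-60,50],[0,0,0]],[0.4,[0,-100,50],[0,0,0]],[0.4,[-3,-140,50],[0,0,0]],[0.4,[-6,-180,50],[0,0,0]],[0.4,[-9,-220,50],[0,0,0]],[0.4,[-11,-260,50],[0,0,0]]])

```text
time: 17.6
ee_pos: [0.575, -0.1573, 0.0732]
tcp_rot: [180.0, 0.0, 130.1]
wrist_force: [0.7, 0.3, -2.2]
opening: 0.064
grasp_force: 77.8
```

Emit:
step_arm(targets=[[0.4,[-2,-40,0],[0,0,0]],[0.4,[-2,-75,0],[0,0,0]],[0.4,[-2,-94,0],[0,0,0]],[0.4,[-2,-94,0],[0,0,0]],[0.4,[-2,-94,-20],[0,0,0]],[0.4,[-2,-94,-40],[0,0,0]],[0.4,[-2,-94,-52],[0,0,0]],[0.4,[-2,-94,-52],[0,0,0]]])

```text
time: 18.4
ee_pos: [0.5724, -0.2483, 0.0192]
tcp_rot: [-179.9, -0.2, 130.1]
wrist_force: [-0.1, -0.3, -1.8]
opening: 0.0636
grasp_force: 77.8
```

Emit:
step_arm(targets=[[0.4,[0,0,0],[0,0,0]],[0.4,[0,0,-2],[0,0,0]],[0.4,[0,0,-3],[0,0,0]],[0.4,[0,0,-3],[0,0,0]],[0.4,[0,0,-3],[0,0,0]]])

```text
time: 18.9
ee_pos: [0.5735, -0.2498, 0.0185]
tcp_rot: [180.0, 0.0, 130.0]
wrist_force: [0.6, 0.0, -0.9]
opening: 0.064
grasp_force: 77.8
```

Expected contact is at z ≈ 0.012.

Emit:
step_arm(targets=[[0.4,[0,0,-2],[0,0,0]],[0.4,[0,0,-4],[0,0,0]],[0.4,[0,0,-5],[0,0,0]],[0.4,[0,0,-5.5],[0,0,0]],[0.4,[0,0,-5.5],[0,0,0]],[0.4,[0,0,-5.5],[0,0,0]]])

```text
time: 19.5
ee_pos: [0.5734, -0.2497, 0.0128]
tcp_rot: [180.0, 0.0, 130.1]
wrist_force: [-0.3, 1.2, -2.4]
opening: 0.0637
grasp_force: 77.8
```

Emit:
step_arm(targets=[[0.4,[0,0,-0.5],[0,0,0]],[0.4,[0,0,-1],[0,0,0]],[0.4,[0,0,-1],[0,0,0]],[0.4,[0,0,-1],[0,0,0]]])

```text
time: 19.9
ee_pos: [0.5734, -0.2497, 0.0119]
tcp_rot: [180.0, 0.0, 130.0]
wrist_force: [-1.1, 0.3, 0.3]
opening: 0.0635
grasp_force: 78.2
```

Emit:
step_arm(targets=[[0.4,[0,0,-0.4],[0,0,0]],[0.4,[0,0,-0.8],[0,0,0]],[0.4,[0,0,-0.8],[0,0,0]],[0.4,[0,0,-0.8],[0,0,0]]])

```text
time: 20.3
ee_pos: [0.5734, -0.2498, 0.0119]
tcp_rot: [180.0, 0.0, 130.0]
wrist_force: [-2.8, -0.2, 6.6]
opening: 0.0637
grasp_force: 78.8
```

```bash
python3 - <<'E'
from h import *
p,d=bot.camera("side");cv2.imwrite("pics/s7.png",cv2.resize(p[90:210,230:380,::-1],None,fx=4.5,fy=4.5))
E
```

```text
(no output)
```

View pics/s7.png

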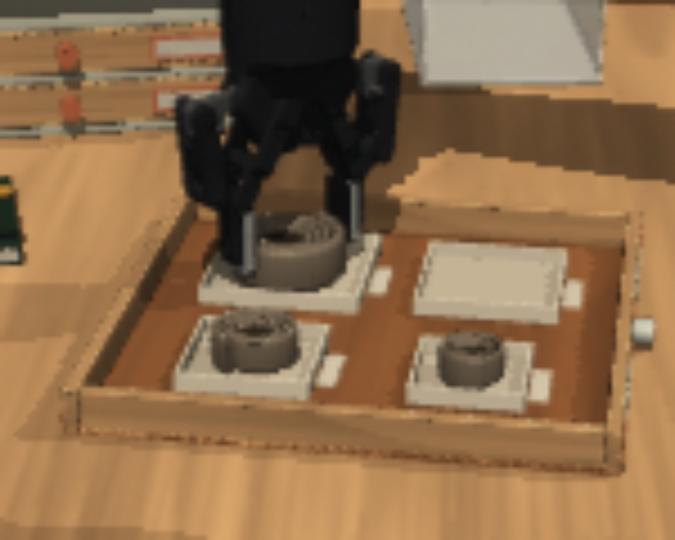

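The large one is down on its tray floor at about z 0.012, as predicted. Release.

Emit:
step_arm(targets=[[0.85,[0,0,0],[0,0,0]],[0.85,[0,0,0],[0,0,0]],[0.85,[0,0,0],[0,0,0]],[1,[0,0,3],[0,0,0]],[1,[0,0,20],[0,0,0]],[1,[0,0,50],[0,0,0]],[1,[0,0,70],[0,0,0]],[1,[0,0,70],[0,0,0]]])

```text
time: 21.15
ee_pos: [0.5749, -0.2504, 0.0846]
tcp_rot: [179.9, 0.3, 130.1]
wrist_force: [0.7, -0.6, 0.7]
opening: 0.0856
grasp_force: 0.0
```

Emit:
step_arm(targets=[[1,[0,45,0],[0,0,0]],[1,[0,90,0],[0,0,0]],[1,[0,135,0],[0,0,0]],[1,[0,180,0],[0,0,0]],[1,[0,225,0],[0,0,0]],[1,[0,270,0],[0,0,0]],[1,[4,315,0],[0,0,0]],[1,[8,360,0],[0,0,0]]])

```text
time: 21.95
ee_pos: [0.5809, 0.1121, 0.0803]
tcp_rot: [-180.0, -0.0, 130.0]
wrist_force: [0.3, -0.8, -0.6]
opening: 0.0854
grasp_force: 0.0
```

Emit:
step_arm(targets=[[1,[0,45,0],[0,0,0]],[1,[0,85,0],[0,0,0]],[1,[0,94,0],[0,0,0]],[1,[0,94,0],[0,0,0]],[1,[0,94,0],[0,0,0]]])

```text
time: 22.45
ee_pos: [0.5812, 0.2034, 0.0804]
tcp_rot: [-179.9, -0.0, 130.0]
wrist_force: [0.4, -1.6, -0.4]
opening: 0.0858
grasp_force: 0.0
```

Emit:
step_arm(targets=[[1,[0.5,0.5,-25],[0,0,0]],[1,[0.5,0.5,-45],[0,0,0]],[1,[0.5,0.5,-60],[0,0,0]],[1,[0.5,0.5,-68],[0,0,0]],[1,[0.5,0.5,-71],[0,0,0]],[1,[0.5,0.5,-71],[0,0,0]],[1,[0.5,0.5,-71],[0,0,0]],[1,[0.5,0.5,-71],[0,0,0]]])

```text
time: 23.25
ee_pos: [0.5824, 0.205, 0.0108]
tcp_rot: [179.9, 0.0, 130.1]
wrist_force: [0.1, 0.2, 1.1]
opening: 0.0858
grasp_force: 0.0
```

Emit:
step_arm(targets=[[0.5,[0,0,0],[0,0,0]],[0.4,[0,0,0],[0,0,0]],[0.3,[0,0,0],[0,0,0]],[0.3,[0,0,0],[0,0,0]],[0.3,[0,0,0],[0,0,0]],[0.3,[0,0,0],[0,0,0]],[0.3,[0,0,0],[0,0,0]]], force=60)

```text
time: 23.95
ee_pos: [0.5823, 0.205, 0.0108]
tcp_rot: [179.9, 0.0, 130.1]
wrist_force: [-0.6, -0.0, 5.0]
opening: 0.0537
grasp_force: 63.5
```

Emit:
step_arm(targets=[[0.3,[0,0,10],[0,0,0]],[0.3,[0,0,35],[0,0,0]],[0.3,[0,-10,65],[0,0,0]],[0.3,[-10,-45,65],[0,0,0]],[0.3,[-20,-85,65],[0,0,0]],[0.3,[-30,-125,65],[0,0,0]],[0.3,[-40,-165,65],[0,0,0]],[0.3,[-50,-205,65],[0,0,0]]])

```text
time: 24.75
ee_pos: [0.5312, -0.0016, 0.0754]
tcp_rot: [180.0, 0.0, 130.1]
wrist_force: [0.6, 0.2, -1.8]
opening: 0.0539
grasp_force: 63.5
```

Emit:
step_arm(targets=[[0.3,[-12,-40,0],[0,0,0]],[0.3,[-24,-80,0],[0,0,0]],[0.3,[-36,-120,0],[0,0,0]],[0.3,[-48,-160,0],[0,0,0]],[0.3,[-60,-200,0],[0,0,0]],[0.3,[-72,-230,0],[0,0,0]],[0.3,[-72,-237,0],[0,0,0]],[0.3,[-72,-237,0],[0,0,0]]])

```text
time: 25.55
ee_pos: [0.4596, -0.2381, 0.0752]
tcp_rot: [180.0, 0.0, 129.9]
wrist_force: [-0.4, 0.4, -0.6]
opening: 0.0538
grasp_force: 63.4
```

Emit:
step_arm(targets=[[0.3,[0,0,-20],[0,0,0]],[0.3,[0,0,-40],[0,0,0]],[0.3,[0,0,-52],[0,0,0]],[0.3,[0,0,-55],[0,0,0]],[0.3,[0,0,-55],[0,0,0]],[0.3,[0,0,-55],[0,0,0]]])

```text
time: 26.15
ee_pos: [0.4605, -0.2371, 0.0208]
tcp_rot: [180.0, 0.1, 130.1]
wrist_force: [0.3, 0.1, -0.1]
opening: 0.0538
grasp_force: 63.4
```

Emit:
step_arm(targets=[[0.3,[0,0,-2],[0,0,0]],[0.3,[0,0,-4],[0,0,0]],[0.3,[0,0,-6],[0,0,0]],[0.3,[0,0,-6],[0,0,0]],[0.3,[0,0,-6],[0,0,0]]])

```text
time: 26.65
ee_pos: [0.4598, -0.2372, 0.0139]
tcp_rot: [-180.0, -0.0, 130.0]
wrist_force: [1.0, 0.5, -1.4]
opening: 0.0538
grasp_force: 63.6
```

Emit:
step_arm(targets=[[0.3,[0,0,-0.5],[0,0,0]],[0.3,[0,0,-1],[0,0,0]],[0.3,[0,0,-1],[0,0,0]],[0.3,[0,0,-1],[0,0,0]]])

```text
time: 27.05
ee_pos: [0.4599, -0.2372, 0.0137]
tcp_rot: [180.0, 0.0, 130.0]
wrist_force: [-2.1, 1.9, 7.3]
opening: 0.0536
grasp_force: 64.2
```

Contact, as predicted. Release and retreat.

Emit:
step_arm(targets=[[0.75,[0,0,0],[0,0,0]],[0.75,[0,0,0],[0,0,0]],[0.75,[0,0,0],[0,0,0]],[0.8,[0,0,5],[0,0,0]],[0.8,[0,0,25],[0,0,0]],[0.8,[0,0,65],[0,0,0]],[1,[0,0,110],[0,0,0]],[1,[0,0,150],[0,0,0]]])

```text
time: 27.85
ee_pos: [0.4598, -0.2372, 0.1653]
tcp_rot: [180.0, 0.0, 130.0]
wrist_force: [1.8, -0.9, -0.4]
opening: 0.0852
grasp_force: 0.0
```

Emit:
step_arm(targets=[[1,[0,45,20],[0,0,0]],[1,[0,90,20],[0,0,0]],[1,[0,135,20],[0,0,0]],[1,[0,180,20],[0,0,0]],[1,[0,225,20],[0,0,0]],[1,[0,270,20],[0,0,0]],[1,[0,315,20],[0,0,0]],[1,[0,315,20],[0,0,0]]])

```text
time: 28.65
ee_pos: [0.4595, 0.0821, 0.1832]
tcp_rot: [179.9, -0.0, 130.4]
wrist_force: [0.6, 0.9, -0.2]
opening: 0.0853
grasp_force: 0.0
```

Emit:
step_arm(targets=[[1,[-40,45,0],[0,0,0]],[1,[-40,90,0],[0,0,0]],[1,[-40,135,0],[0,0,0]],[1,[-40,180,0],[0,0,0]],[1,[-40,200,0],[0,0,0]],[1,[-40,200,0],[0,0,0]],[1,[-40,200,0],[0,0,0]]])

```text
time: 29.35
ee_pos: [0.4199, 0.2775, 0.1829]
tcp_rot: [-180.0, 0.0, 130.1]
wrist_force: [-0.3, -0.6, 0.8]
opening: 0.0853
grasp_force: 0.0
```

```bash
python3 - <<'E'
from h import *
for n in("top","side"):
    p,d=bot.camera(n);X=cloud(n,d);z=X[...,2]
    m=((z>.017)&(z<.045)&(X[...,0]>.41)&(X[...,0]<.62)&(X[...,1]>-.295)&(X[...,1]<.36)).astype(np.uint8)
    k,l,s,c=cv2.connectedComponentsWithStats(m)
    for i in range(1,k):
        if s[i,4]>60:
            P=X[l==i];(x,y),r=cv2.minEnclosingCircle(P[:,:2].astype(np.float32));print(n,round(x,4),round(y,4),round(2*r,4),np.percentile(P[:,2],95).round(4))
    cv2.imwrite(f"pics/f{n}.png",p[:,:,::-1])
a=cv2.imread("pics/ftop.png")[140:320,140:500];b=cv2.imread("pics/fside.png")[120:240,210:450]
cv2.imwrite("pics/f.png",np.vstack([cv2.resize(a,(600,300)),cv2.resize(b,(600,300))]))
E
```

```text
top 0.5786 0.3097 0.0506 0.0352
top 0.5149 -0.0501 0.2114 0.0272
top 0.5841 -0.1372 0.0479 0.0291
top 0.574 -0.2501 0.0688 0.0345
top 0.4692 -0.1235 0.0368 0.0271
top 0.4606 -0.236 0.0573 0.0318
side 0.5754 -0.2444 0.0678 0.0322
side 0.5856 -0.1359 0.0491 0.0263
side 0.4732 -0.1205 0.0362 0.0247
side 0.5365 -0.0503 0.1676 0.0244
side 0.5795 0.3128 0.0502 0.0328
```

View pics/f.png

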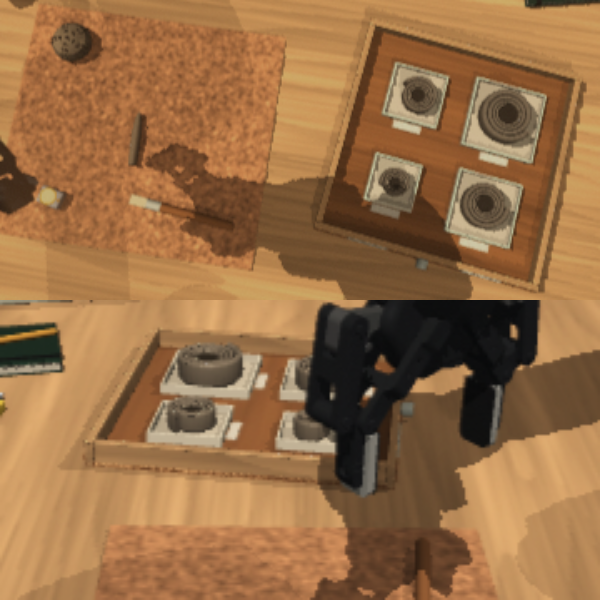

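All four ammonites lie flat and centred in the right trays. The urchin and belemnite have not moved, so I'm handing the job in.

```bash
python3 -c "
from workcell import bot
print(bot.job_done())"
```

```text
the job is handed in; nothing more can be done
None
```

I put all four ammonites in their size-matched trays and handed the job in at about 29 s; the final pictures show them flat and within about 5 mm of centre, with the urchin and belemnite not moved, but the hand-in gave no verdict.

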